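# Snap the filter-bay cover back onto the analyser

### The job

Refit the loose cover plate on the bench analyser: lay it over the opening in the sloping front and press it home until both ends have snapped down and its flange sits flat on the face all round. Then let go, leaving the tip box, wipes canister and tube rack standing where they are.

Things in the scene. Friction and masses are not known exactly. Their poses are not given: they have to be found in the camera images.
- cover: Loose grey plastic cover plate, ~0.22 kg, right way up on the bench. Origin: centre of its underside; z out of its top, y along its long side. Flange 90 (x) x 144 (y) x 5 mm, z 24 to 29. Central rib to grip: 60 mm along x, 14 thick in y, z 29 to 53. Below the flange a skirt 66 (x) x 115 (y) x 24 mm deep, bevelled below, a snap lip at each y end. Same after a half turn.
- seat: Opening in the analyser's sloping front. Origin: its centre, on the face; x up the slope, y across, z square out of the face (30 deg from vertical). Opening 70 (x) x 120 (y) x 28 mm deep, in a face 160 x 220 mm, with a spring ball catch at each y end, about 10 N to pass. A cover just laid in stands 11 mm proud. Home: cover y along seat y, cover origin at z = -24 mm, flange on the face.
- analyser: White bench analyser, fixed. Origin on the bench straight below the seat origin, which is 90 mm up. Front edge 69 mm before the origin (-x) and 50 mm high, sloping up to 130 mm high at 69 mm behind it; flat-topped from there to 155 mm behind it; 220 mm wide. Its front faces away from the robot.
- corner0 (a point): Corner of the cover flange's underside at x = -42, y = -69, z = 24 mm in the cover's frame.
- corner1 (a point): Corner of the cover flange's underside at x = -42, y = +69, z = 24 mm in the cover's frame.
- corner2 (a point): Corner of the cover flange's underside at x = +42, y = -69, z = 24 mm in the cover's frame.
- corner3 (a point): Corner of the cover flange's underside at x = +42, y = +69, z = 24 mm in the cover's frame.
- tip_box: Bystander: box of pipette tips, 85 x 122 x 73 mm (x, y, z), origin centre of underside.
- wipes: Bystander: round wipes canister, 90 mm across, 170 mm tall, origin centre of underside.
- tube_rack: Bystander: tube rack 70 x 160 mm, 82 mm tall with tubes, origin centre of underside.

How it is judged:
At the end, for the whole second after the job is handed in: The cover is home in the opening: all four flange corners within 2 mm of the sloping face, centred within 5 mm, its long side along the opening's within 0.08 rad, and at rest (z of each of corner0, corner1, corner2, corner3 in the frame of seat below 0.002 m and z of cover in the frame of seat above -0.028 m and x of cover in the frame of seat between -0.005 and 0.005 m and y of cover in the frame of seat between -0.005 and 0.005 m and angle between the y axis of cover and the y axis of seat, either way round below 0.08 rad and linear speed of cover below 0.01 m/s and angular speed of cover below 0.05 rad/s); the robot touches nothing.
It fails at once if the pipette tip box is pushed more than 30 mm or tipped over (distance of tip_box from where it was at the start of the episode above 0.03 m or angle between tip_box's own z axis and vertical above 0.4 rad).
It fails at once if the wipes canister is pushed more than 30 mm or tipped over (distance of wipes from where it was at the start of the episode above 0.03 m or angle between wipes's own z axis and vertical above 0.4 rad).
It fails at once if the tube rack is pushed more than 30 mm or tipped over (distance of tube_rack from where it was at the start of the episode above 0.03 m or angle between tube_rack's own z axis and vertical above 0.4 rad).
It also fails if it takes over 54 s, if anything falls off the work surface, if the arm or the gripper's body presses on something with over 40 N, if the wrist force passes 120 N, or if a joint passes its speed limit or range.

### The arm

A 6-joint arm with a two-finger parallel gripper is mounted at the origin on the work surface. World frame = base frame: x ahead of the robot, y to its left, z up, the work surface at z = 0. Lengths are in m, angles in rad, forces in N, time in s.
With the tool pointing down it reaches from about 0.225 to 0.725 m from the base axis. Payload 3.1 kg.
Tool frame: the origin (TCP) lies midway between the tips of the shut fingers; the grasp point (between the pads) lies 19 mm behind it (r.grip_point_offset is the distance from the TCP to the grasp point, in m); z points along the fingers, y is the line along which they close (so a half turn about z gives the same grasp; the last joint's range is limited). The gripper opens to 85 mm and grips with 20 to 120 N. Pads are 22 mm wide; open, the fingers measure 114 mm over their backs; the gripper's body (76 mm by 85 mm) begins 54 mm behind the grasp point. The pads swing forward as they close: fully open they stand 13 mm farther back than shut.
Start: joints at [-0.128, 0.048, 0.099, 1.622, 0, 1.443], TCP at [0.525, -0, 0.231] pointing down, gripper open.
Joint ranges: [-2.91, 2.91], [-0.99, 1.94], [-1.21, 1.42], [-2.12, 2.29], [-1.49, 1.47], [-3.14, 3.14]. Speed limits (rad/s): [2.79, 2.79, 3.14, 3.14, 3.14, 3.14].

### API

Orientations are given as a rotation vector (axis times angle).
In Python, from cell import readout, cams, finish_job, models, r gives the robot as it stands.
- The arm moves only by the tool move_arm, never from a script. Its argument "rows" is a list that holds one entry, the list of rows, each a list of 6 numbers: the shift along the world's x, y, z in m, then the turn, a rotation vector about the world's x, y, z in rad. In form: [[[x, y, z, ax, ay, az], ...]]. A call has 1 to 10 rows; each row is the pose to reach, as a shift and turn from the pose commanded when the call began; what a row does not reach only later rows make up. A row lasts 1/10 s, in which the tool goes at most 50 mm and 8.59 degrees, less where a joint would pass 70% of its speed; a pose out of reach is approached as far as the arm can. A call with a gripper value outside its range is refused whole. "grip" is the opening, from 0 (shut) to 1 (fully open), set as the call begins (left out, the last holds). The fingers move at their own pace and stop on an object; "squeeze" is the grip in N (left out, the last holds). Time passes only in rows, so rows that repeat a pose let the fingers close. It gives the time, the measured TCP pose, the force, the opening and the grip force at its end, in the units of the state.
- readout.observe(): the state, without advancing time (a new reading comes with each control period).
- cams.read_camera(name): name is "scene" or "side" or "wrist"; returns a dict with "img" (400x640x3 uint8, blue, green, red), "fx", "fy", "cx", "cy" (pixels), "R" (3x3) and "t" (3): a world point X has camera coordinates R X + t; the wrist camera has in their place "hand_eye" (4x4, takes a point from camera to tool coordinates, whose origin is the TCP and whose axes are the flange's). Camera axes: x right, y down, z forward; pixel columns grow to the right and rows downward; lengths in m; the calibration is good to about 2 mm. The wrist camera is an equidistant fisheye: a pixel r from the principal point sees the ray r / f radians off the axis. A picture is of the moment at which its call begins: read the wrist's pose just before it. There is no depth.
- finish_job(): hands the job in; it is judged then, once.
Trained networks look in the newest picture that a camera, given by its name, has taken for a name from the list of things; names that differ only in an ending like _2 or _b are one class to them, and where a whole thing is asked for, a point or a joint stands for the part that bears it (a point fixed in the world has none). Each returns a list of dicts, best first, with "score" (0 to 1); they miss things now and then, are a little off and sometimes report something else, mostly with a low value. They report only what shows in the picture. A call takes as long as a camera call.
- models.spot_in(camera, target): "bbox" ([left, top, width, height] in pixels, round what is visible of it).
The state is a dict: "clock": time; "q": joint angles; "joint_velocities": joint speeds; "joint_torque": joint torques, N m; "ee_pos": TCP position; "tool_rot": TCP orientation; "force": force on the tool from outside, world axes, zero at the start; "ft_torque": the same for the moment, N m; "gripper_width": finger opening in m; "grip_force": force on a finger pad.
Only numpy, scipy, OpenCV 4.12 (cv2) and the standard library are available. Lean on these libraries where they do the work, as an engineer would, in place of code of your own. Each camera call takes 0.05 s, during which the arm holds its last target. There are 200 camera calls.

## Working session

There is one attempt and no reset: what is moved stays moved. The work goes in short steps, Python scripts to look and compute and a tool call to move; the robot and the scene stay as the last step left them, time stands still between calls to the robot, and variables do not carry over. Pictures are saved under pics/ and viewed, at most 10 in all, crops included, and the job is handed in when it is done.

Besides the shell and the picture viewer there is one more tool, called after "Call:" in YAML: its name, and indented under it one key for each argument. move_arm: Moves the arm, as the interface text tells. Its arguments: {"type":"object","properties":{"rows":{"type":"array","items":{"type":"array","items":{"type":"array","items":{"type":"number"}}}},"grip":{"type":"number"},"squeeze":{"type":"number"}},"required":["rows"]}

```bash
mkdir -p pics; python3 - <<'E'
from cell import readout,cams,models,r
import cv2,numpy as np
s=readout.observe();print(s['clock'],s['ee_pos'],s['tool_rot'],s['gripper_width'],r.grip_point_offset)
ims=[]
for c in ("scene","side"):
    d=cams.read_camera(c);cv2.imwrite(f"pics/{c}0.png",d['img'])
    print(c,d['fx'],d['fy'],d['cx'],d['cy'],np.round(d['R'],4).tolist(),np.round(d['t'],4).tolist())
    for n in ("cover","seat","analyser","tip_box","wipes","tube_rack"):
        print(n,[(np.round(x['bbox']).tolist(),round(x['score'],2)) for x in models.spot_in(c,n)[:2]])
d=cams.read_camera("wrist");cv2.imwrite("pics/wrist0.png",d['img']);print(d['fx'],d['cx'],d['cy'],d['hand_eye'])
E
```

```text
0.0 [5.24401331e-01 7.10913708e-05 2.30114941e-01] [-2.22013843e+00 -2.22013547e+00  2.21774817e-03] 0.08532604480655966 0.0187
scene 450.3938405052632 450.3938405052632 325.56848619434703 199.50031915868888 [[-0.1592, 0.9872, 0.0093], [0.7771, 0.1311, -0.6156], [-0.6089, -0.0908, -0.788]] [0.0629, -0.3854, 1.4963]
cover [([162.0, 155.0, 51.0, 47.0], 0.66)]
seat [([280.0, 167.0, 99.0, 72.0], 0.92)]
analyser [([281.0, 139.0, 100.0, 113.0], 0.6)]
tip_box [([418.0, 167.0, 57.0, 49.0], 0.88)]
wipes [([125.0, 190.0, 60.0, 69.0], 0.71)]
tube_rack [([398.0, 257.0, 79.0, 59.0], 0.94)]
side 432.553846630992 432.553846630992 321.754204130667 196.12692283677922 [[-0.9592, -0.2828, -0.0075], [-0.1764, 0.6188, -0.7655], [0.2211, -0.7329, -0.6434]] [0.5333, 0.144, 1.1219]
cover [([342.0, 134.0, 46.0, 21.0], 0.93)]
seat [([281.0, 167.0, 68.0, 71.0], 0.66)]
analyser [([280.0, 168.0, 98.0, 87.0], 0.96)]
tip_box [([299.0, 274.0, 60.0, 67.0], 0.64)]
wipes [([299.0, 92.0, 25.0, 58.0], 0.83), ([341.0, 132.0, 49.0, 25.0], 0.32)]
tube_rack [([191.0, 238.0, 65.0, 74.0], 0.69)]
309.70691628693146 322.58587565676567 198.59598874243073 [[ 9.51816226e-04 -9.46884185e-01 -3.21573373e-01  8.21829338e-02]
 [ 9.99999370e-01  1.09245734e-03 -2.56908542e-04 -8.93138471e-04]
 [ 5.94567826e-04 -3.21572926e-01  9.46884628e-01 -1.42637212e-01]
 [ 0.00000000e+00  0.00000000e+00  0.00000000e+00  1.00000000e+00]]
```

View pics/scene0.png

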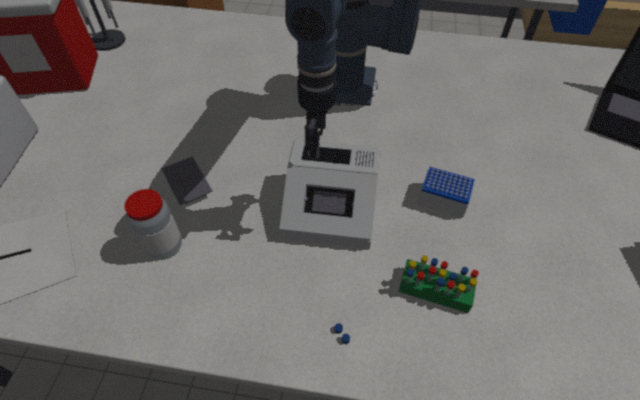

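View pics/side0.png

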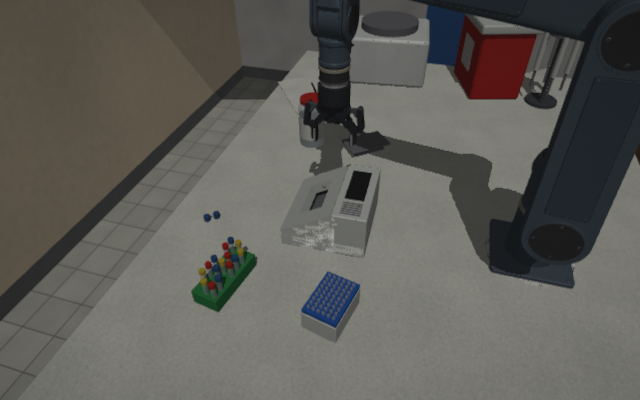

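View pics/wrist0.png

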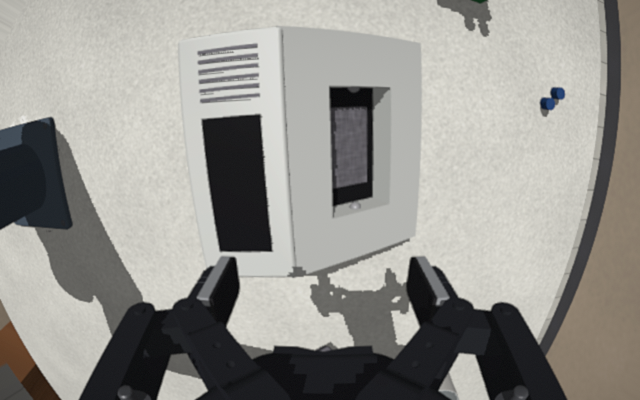

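The scene camera shows the cover at about (187,178), dark, between the analyser and the wipes canister at (150,220). The wrist camera shows the opening's corners near (331,87), (390,87), (390,206) and (332,206), with the analyser front facing +x. Next I fit the poses.

```bash
cat > h.py <<'E'
import numpy as np,cv2
from scipy.spatial.transform import Rotation as Rot
from scipy.optimize import least_squares
from cell import readout,cams,models,r
def shot(name):
    s=readout.observe() if name=="wrist" else None
    d=cams.read_camera(name)
    if s:
        T=np.eye(4);T[:3,:3]=Rot.from_rotvec(s['tool_rot']).as_matrix();T[:3,3]=s['ee_pos']
        C=np.linalg.inv(T@np.array(d['hand_eye']));d['R']=C[:3,:3];d['t']=C[:3,3]
    d['fish']=name=="wrist";return d
def proj(d,X):
    p=np.atleast_2d(X)@np.array(d['R']).T+np.array(d['t'])
    if d['fish']:
        rr=np.hypot(p[:,0],p[:,1]);k=np.arctan2(rr,p[:,2])/np.maximum(rr,1e-9);q=p[:,:2]*k[:,None]
    else: q=p[:,:2]/p[:,2:]
    return q*[d['fx'],d['fy']]+[d['cx'],d['cy']]
def fitplanar(obs,x0):
    """obs: list of (cam, body pts, pixels); returns x,y,yaw"""
    def f(v):
        R=Rot.from_euler('z',v[2]).as_matrix()
        return np.concatenate([(proj(d,P@R.T+[v[0],v[1],0])-q).ravel() for d,P,q in obs])
    s=least_squares(f,x0,loss='soft_l1',f_scale=2);return s.x,f(s.x).reshape(-1,2)
c,s_=np.cos(np.pi/6),.5
SEAT_R=np.array([[c,0,-s_],[0,1,0],[s_,0,c]]) # seat in analyser
def seat2an(P): return np.asarray(P)@SEAT_R.T+[0,0,.09]
E
python3 - <<'E'
from h import *
w=shot("wrist")
# order for yaw~pi: seat +x = world -x (image left), seat +y = world -y (image down)
P=np.vstack([seat2an([[.035,-.06,0],[-.035,-.06,0],[-.035,.06,0],[.035,.06,0]]),
 [[-.069,-.11,.05],[-.069,.11,.05],[.069,-.11,.13],[.155,-.11,.13]]])
q=np.array([[331,87],[390,87],[390,206],[332,206],[420,42],[415,238],[281,27],[179,42]],float)
v,e=fitplanar([(w,P,q)],[.55,.1,np.pi]);print(v,e.round(1).tolist())
a,b=shot("scene"),shot("side")
f=lambda u:np.concatenate([(proj(a,[u[0],u[1],.03])-[187,179]).ravel(),(proj(b,[u[0],u[1],.03])-[365,144]).ravel()])
print(least_squares(f,[.5,-.3]).x)
for n,d in(("scene",a),("side",b)):
  z=cv2.resize(d['img'][100:270,100:300] if n=="scene" else d['img'][80:180,280:410],None,fx=3,fy=3,interpolation=cv2.INTER_CUBIC);cv2.imwrite(f"pics/z{n}.png",z)
E
```

```text
[0.5625337  0.03204499 3.17318105] [[-0.8, -0.1], [1.8, 1.0], [-0.2, -1.3], [1.4, 13.5], [1.5, 1.9], [0.3, -1.4], [-2.2, -0.6], [-1.5, -1.6]]
[ 0.50774039 -0.35180871]
```

View pics/zscene.png

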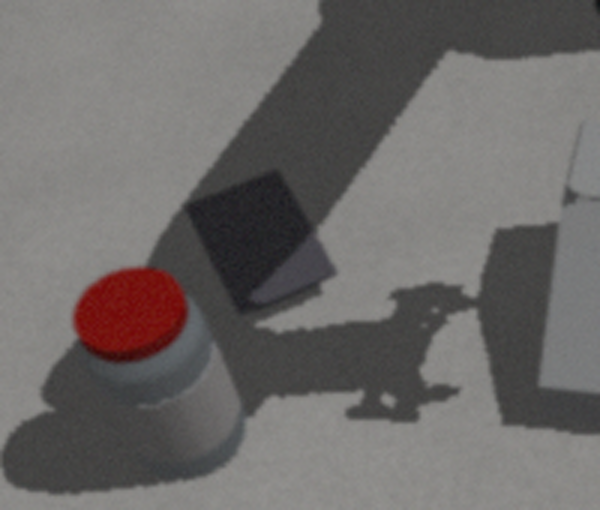

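The zoom shows the cover's flange corners at full-picture pixels (162.7,168.3), (192.3,156.7), (211.7,190.7) and (180.7,204.3). The wipes canister is close to its far-left corner.

```bash
python3 - <<'E'
from h import *
a=shot("scene");b=shot("side")
P=np.array([[-.045,-.072,.029],[.045,-.072,.029],[.045,.072,.029],[-.045,.072,.029]])
q=np.array([[162.7,168.3],[192.3,156.7],[211.7,190.7],[180.7,204.3]])
for y0 in(-1.5,-.5,.5,1.5):
    v,e=fitplanar([(a,P,q)],[.508,-.352,y0]);print(v,np.abs(e).max().round(1))
    print(proj(b,P@Rot.from_euler('z',v[2]).as_matrix().T+[v[0],v[1],0]).round().tolist())
f=lambda u:(proj(a,[u[0],u[1],.17])-[144,203]).ravel()
print('wipes',least_squares(f,[.6,-.4]).x)
print([n for n in dir(r) if n[0]!='_'])
E
```

```text
[ 0.50979436 -0.35497043 -1.93986265] 56.8
[[375.0, 154.0], [389.0, 142.0], [354.0, 129.0], [339.0, 140.0]]
[ 0.50841927 -0.35553074  0.19493468] 38.5
[[378.0, 131.0], [352.0, 129.0], [350.0, 152.0], [378.0, 154.0]]
[ 0.50841933 -0.35553071  0.1949384 ] 38.5
[[378.0, 131.0], [352.0, 129.0], [350.0, 152.0], [378.0, 154.0]]
[ 0.42051241 -0.38622034  1.54145137] 70.5
[[374.0, 130.0], [368.0, 144.0], [411.0, 151.0], [415.0, 137.0]]
wipes [ 0.69908969 -0.34796952]
['Unreachable', 'grip_point_offset']
```

```bash
python3 - <<'E'
from h import *
a=shot("scene");b=shot("side")
P=np.array([[-.045,-.072,.029],[.045,-.072,.029],[.045,.072,.029],[-.045,.072,.029]])
q=np.array([[192.3,156.7],[162.7,168.3],[180.7,204.3],[211.7,190.7]])
for y0 in(-1.,.5,2.5):
    v,e=fitplanar([(a,P,q)],[.508,-.352,y0]);print(v,np.abs(e).max().round(1))
    print(proj(b,P@Rot.from_euler('z',v[2]).as_matrix().T+[v[0],v[1],0]).round().tolist())
E
```

```text
[ 0.5098884  -0.35488717 -0.86774771] 1.4
[[389.0, 143.0], [376.0, 130.0], [339.0, 139.0], [351.0, 153.0]]
[ 0.5098884  -0.35488717 -0.86774771] 1.4
[[389.0, 143.0], [376.0, 130.0], [339.0, 139.0], [351.0, 153.0]]
[ 0.47834512 -0.3684989   2.73491458] 57.2
[[351.0, 145.0], [373.0, 154.0], [397.0, 136.0], [375.0, 128.0]]
```

Call:
move_arm:
  rows:
    - [[0, -0.05, 0, 0, 0, 0], [0, -0.1, 0, 0, 0, 0], [0, -0.15, 0, 0, 0, 0], [0, -0.2, 0, 0, 0, 0], [0, -0.25, 0, 0, 0, 0], [-0.01, -0.3, 0, 0, 0, 0.1], [-0.015, -0.35, 0, 0, 0, 0.2], [-0.015, -0.35, 0, 0, 0, 0.2]]
  grip: 0.6

```text
clock: 1.9
ee_pos: [0.5082, -0.3562, 0.2294]
tool_rot: [-1.996, -2.426, 0.004]
force: [0.5, 0.5, 0.1]
gripper_width: 0.0517
grip_force: 0.0
```

Call:
move_arm:
  rows:
    - [[0, 0, 0, 0, 0, 0.12], [0, 0, 0, 0, 0, 0.25], [0, 0, 0, 0, 0, 0.38], [0, 0, 0, 0, 0, 0.5], [0, 0, 0, 0, 0, 0.5], [0, 0, 0, 0, 0, 0.5]]

```text
clock: 2.5
ee_pos: [0.5101, -0.3496, 0.2313]
tool_rot: [-1.328, -2.847, -0.0]
force: [0.3, -0.3, -0.2]
gripper_width: 0.0511
grip_force: 0.0
```

```bash
python3 - <<'E'
from h import *
s=readout.observe();print(s['q'],s['ee_pos'],s['tool_rot'])
w=shot("wrist")
v=[.5099,-.3549,-.8677]
P=np.array([[-.045,-.072,.029],[.045,-.072,.029],[.045,.072,.029],[-.045,.072,.029],[-.03,-.007,.053],[.03,-.007,.053],[.03,.007,.053],[-.03,.007,.053]])
print(proj(w,P@Rot.from_euler('z',v[2]).as_matrix().T+[v[0],v[1],0]).round().tolist())
g=cv2.convertScaleAbs(w['img'],alpha=1.8,beta=20);cv2.imwrite("pics/w1.png",g)
E
```

```text
[-7.09225468e-01  2.99714175e-01  3.84592001e-01  1.65577363e+00
  1.18054004e-04  1.63972446e-01] [ 0.51012232 -0.34957136  0.23132719] [-1.32842652e+00 -2.84683774e+00 -2.20658055e-04]
[[257.0, 136.0], [261.0, 211.0], [380.0, 210.0], [384.0, 135.0], [313.0, 152.0], [314.0, 206.0], [327.0, 205.0], [327.0, 152.0]]
```

View pics/w1.png

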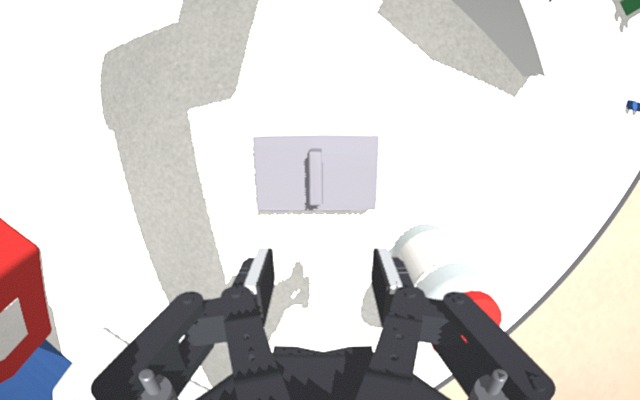

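The wrist view shows the cover nearly aligned with the gripper. Flange corners are at (254,137), (258,214), (377,213) and (378,136), and the rib at about x=316, y=150–206.

```bash
python3 - <<'E'
from h import *
w=shot("wrist");s=readout.observe()
P=np.array([[-.045,-.072,.029],[.045,-.072,.029],[.045,.072,.029],[-.045,.072,.029],[-.03,-.007,.053],[.03,-.007,.053],[.03,.007,.053],[-.03,.007,.053]])
q=np.array([[254,137],[258,214],[377,213],[378,136],[310,150],[310,206],[322,206],[322,150.]])
v,e=fitplanar([(w,P,q)],[.5099,-.3549,-.8677]);print(v,e.round(1).tolist())
R=Rot.from_rotvec(s['tool_rot']).as_matrix();print(s['ee_pos'],R.round(3).tolist(), 'tool y ang',np.arctan2(R[1,1],R[0,1]),'want',v[2]+np.pi/2)
E
```

```text
[ 0.50679939 -0.3584964  -0.8656068 ] [[-1.3, -0.2], [-0.4, -2.9], [-0.2, -2.5], [2.0, -0.3], [-1.0, 2.4], [0.1, 0.1], [0.7, 0.1], [0.4, 2.3]]
[ 0.51008831 -0.34970279  0.2313355 ] [[-0.643, 0.766, 0.0], [0.766, 0.643, 0.0], [0.0, 0.0, -1.0]] tool y ang 0.6984428556145272 want 0.705189529822276
```

Call:
move_arm:
  rows:
    - [[-0.003, -0.008, -0.04, 0, 0, 0.005], [-0.003, -0.008, -0.08, 0, 0, 0.005], [-0.003, -0.008, -0.12, 0, 0, 0.005], [-0.003, -0.008, -0.15, 0, 0, 0.005], [-0.003, -0.008, -0.175, 0, 0, 0.005], [-0.003, -0.008, -0.19, 0, 0, 0.005], [-0.003, -0.008, -0.198, 0, 0, 0.005], [-0.003, -0.008, -0.198, 0, 0, 0.005]]

```text
clock: 3.4
ee_pos: [0.5066, -0.3577, 0.0326]
tool_rot: [-1.318, -2.85, -0.001]
force: [-0.2, -0.7, -1.1]
gripper_width: 0.0513
grip_force: 0.0
```

Call:
move_arm:
  rows:
    - [[0, 0, 0, 0, 0, 0], [0, 0, 0, 0, 0, 0], [0, 0, 0, 0, 0, 0], [0, 0, 0, 0, 0, 0], [0, 0, 0, 0, 0, 0], [0, 0, 0, 0, 0, 0]]
  grip: 0
  squeeze: 100

```text
clock: 4.0
ee_pos: [0.5082, -0.3591, 0.0356]
tool_rot: [1.316, 2.848, -0.002]
force: [-0.2, 0.4, 6.6]
gripper_width: 0.0115
grip_force: 99.3
```

Call:
move_arm:
  rows:
    - [[0, 0, 0.01, 0, 0, 0], [0, 0, 0.03, 0, 0, 0], [0, 0, 0.07, 0, 0, 0], [0, 0, 0.11, 0, 0, 0], [0, 0, 0.15, 0, 0, 0], [0, 0, 0.19, 0, 0, 0], [0, 0, 0.22, 0, 0, 0], [0, 0, 0.22, 0, 0, 0], [0, 0, 0.22, 0, 0, 0]]

```text
clock: 4.9
ee_pos: [0.5072, -0.3582, 0.2536]
tool_rot: [1.318, 2.851, -0.0]
force: [-0.7, 0.3, -1.9]
gripper_width: 0.0116
grip_force: 98.4
```

```bash
python3 - <<'E'
from h import *
s=readout.observe();print(s['ee_pos'],s['tool_rot'],s['force'],s['gripper_width'],s['grip_force'])
w=shot("wrist")
g=cv2.convertScaleAbs(w['img'],alpha=1.8,beta=20);cv2.imwrite("pics/w2.png",g)
T=np.array(w['hand_eye']);C=np.linalg.inv(T);d=dict(w);d['R']=C[:3,:3];d['t']=C[:3,3]
# cover in tool frame: cover z=-tool z, origin at tool z=+.0345
P=np.array([[-.045,-.072,.029],[.045,-.072,.029],[.045,.072,.029],[-.045,.072,.029],[-.03,-.007,.053],[.03,-.007,.053],[.03,.007,.053],[-.03,.007,.053]])
print(proj(d,P*[1,-1,-1]+[0,0,.0355]).round(1).tolist())
E
```

```text
[ 0.50718614 -0.35817253  0.25363546] [ 1.31754400e+00  2.85097104e+00 -3.54369802e-04] [-0.65172105  0.33844686 -1.87527425] 0.01163502103940811 98.42644572257996
[[435.4, 311.9], [460.0, 176.1], [188.7, 175.7], [212.6, 311.9], [337.6, 324.6], [340.8, 221.2], [308.9, 221.1], [311.2, 324.6]]
```

View pics/w2.png

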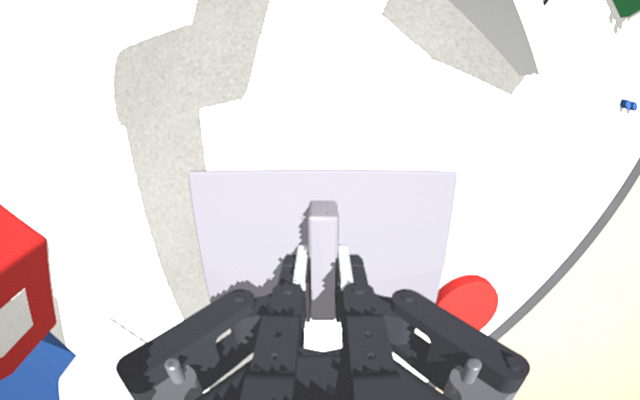

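The cover is held squarely across its rib. Its far flange edge runs from (191,172) to (455,172), level and centred.

```bash
cat > plan.py <<'E'
from h import *
def seatpose(v):
    Ra=Rot.from_euler('z',v[2]).as_matrix();return Ra@SEAT_R,np.array([v[0],v[1],0])+Ra@[0,0,.09]
def target(v,h,tx,ty,tz):
    """TCP pose for cover h above home; cover in tool frame at (tx,ty,tz), tool x=seat x"""
    R,p=seatpose(v);Rt=R@np.diag([1,-1,-1]);c=p+R@[0,0,-.024+h]
    return c-Rt@[tx,ty,tz],Rt
def delta(v,h,t,cmdp=None):
    s=readout.observe();P,R=target(v,h,*t);R0=Rot.from_rotvec(s['tool_rot'])
    print('tcp',P.round(4),'dp',(P-s['ee_pos']).round(4),'rot',(Rot.from_matrix(R)*R0.inv()).as_rotvec().round(4))
E
python3 - <<'E'
from plan import *
w=shot("wrist");C=np.linalg.inv(np.array(w['hand_eye']));d=dict(w);d['R']=C[:3,:3];d['t']=C[:3,3]
P=np.array([[.045,-.072,.029],[.045,.072,.029]])*[1,-1,-1]
s=least_squares(lambda u:(proj(d,P+u)-[[455,172],[191,172]]).ravel(),[0,0,.0355]);print(s.x,s.fun)
delta([.5625,.032,3.173],.10,s.x)
delta([.5625,.032,3.173],.0,s.x)
E
```

```text
[ 0.00082729 -0.00083271  0.0408021 ] [-0.00464119  0.16657395 -0.00421918 -0.1665715 ]
tcp [0.6216 0.0347 0.1907] dp [ 0.1153  0.392  -0.0601] rot [0.2181 0.4906 0.8762]
tcp [0.5716 0.0331 0.1041] dp [ 0.0653  0.3905 -0.1467] rot [0.2181 0.4906 0.8762]
```

Call:
move_arm:
  rows:
    - [[0.01, 0.04, 0, 0.022, 0.049, 0.088], [0.02, 0.08, 0, 0.044, 0.098, 0.175], [0.035, 0.12, 0, 0.065, 0.147, 0.263], [0.05, 0.16, 0, 0.087, 0.196, 0.35], [0.06, 0.2, 0, 0.109, 0.245, 0.438], [0.07, 0.245, 0, 0.131, 0.294, 0.526], [0.085, 0.29, 0, 0.153, 0.343, 0.613], [0.095, 0.33, 0, 0.174, 0.392, 0.7], [0.105, 0.365, 0, 0.196, 0.442, 0.789], [0.115, 0.392, 0, 0.218, 0.491, 0.876]]

```text
clock: 6.0
ee_pos: [0.5923, 0.0348, 0.2234]
tool_rot: [0.049, -2.655, 0.01]
force: [-0.6, -0.1, -1.7]
gripper_width: 0.0116
grip_force: 98.4
```

Call:
move_arm:
  rows:
    - [[0, 0, 0, 0, 0, 0], [0, 0, 0, 0, 0, 0], [0, 0, 0, 0, 0, 0]]

```text
clock: 6.3
ee_pos: [0.5913, 0.0312, 0.2279]
tool_rot: [0.04, -2.659, 0.011]
force: [0.4, -0.1, -1.8]
gripper_width: 0.0118
grip_force: 98.3
```

```bash
python3 - <<'E'
from plan import *
s=readout.observe();print(s['q'],s['ee_pos'],s['force'],s['grip_force'])
v=[.5625,.032,3.173]
delta(v,.10,(.0008,-.0008,.038))
w=shot("wrist");b=shot("side");a=shot("scene")
P=np.vstack([seat2an([[.035,-.06,0],[-.035,-.06,0],[-.035,.06,0],[.035,.06,0]]),[[-.069,-.11,.05],[-.069,.11,.05],[.069,-.11,.13],[.069,.11,.13],[.155,-.11,.13],[.155,.11,.13]]])
X=P@Rot.from_euler('z',v[2]).as_matrix().T+[v[0],v[1],0]
ims=[]
for d in (w,b,a):
    q=proj(d,X);print(q.round().tolist());g=cv2.convertScaleAbs(d['img'],alpha=1.3,beta=10)
    if d is not w:
        u,vv=(q.mean(0)-[50,40]).astype(int) if False else (q.mean(0)-[65,60]).astype(int)
        big=cv2.resize(g[vv:vv+120,u:u+130],None,fx=3,fy=3,interpolation=cv2.INTER_CUBIC)
        for p in (q-[u,vv]+.5)*3-.5: cv2.circle(big,tuple(int(z) for z in p.round()),2,(0,0,255),-1)
        ims.append(big);print('crop',u,vv)
    else: cv2.imwrite("pics/w3.png",g)
cv2.imwrite("pics/ab3.png",np.hstack(ims))
E
```

```text
[-0.0421015   0.90055788  1.1425653   2.29370445 -0.03446563 -0.06364357] [0.59129935 0.03117553 0.22789532] [ 0.40195801 -0.08329148 -1.83634409] 98.33977818489075
tcp [0.6201 0.0346 0.1883] dp [ 0.0288  0.0034 -0.0396] rot [-0.0002  0.0416  0.0011]
[[388.0, 192.0], [383.0, 255.0], [267.0, 256.0], [262.0, 192.0], [422.0, 287.0], [228.0, 287.0], [442.0, 148.0], [208.0, 147.0], [432.0, 70.0], [218.0, 69.0]]
[[321.0, 206.0], [299.0, 212.0], [311.0, 184.0], [332.0, 178.0], [279.0, 229.0], [303.0, 178.0], [331.0, 215.0], [350.0, 163.0], [366.0, 221.0], [380.0, 167.0]]
crop 262 135
[[354.0, 188.0], [351.0, 217.0], [301.0, 211.0], [305.0, 183.0], [370.0, 238.0], [279.0, 228.0], [377.0, 172.0], [287.0, 163.0], [379.0, 147.0], [293.0, 138.0]]
crop 264 128
```

View pics/ab3.png

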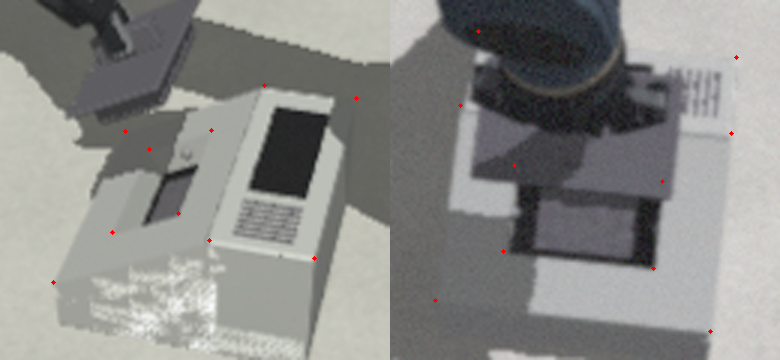

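View pics/w3.png

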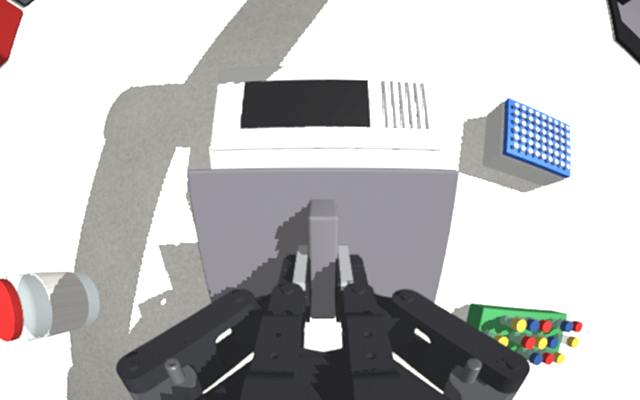

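Here q4 has reached its range limit (2.29), so the tilt is about 2.4° short. I'll work out whether the limit still binds closer to the seat.

```bash
cat > kin.py <<'E'
from plan import *
D=[(.048,.099,np.pi/2,.520,.2301),(.2997,.3846,np.pi/2,.6148,.2313),(.9006,1.1426,2.0517,.5894,.2279)]
def fk(u,a,b,p): L1,L2,h,Lt,f=u;e=a-b+f;return np.array([L1*np.sin(a)+L2*np.cos(e)+Lt*np.cos(p),h+L1*np.cos(a)-L2*np.sin(e)-Lt*np.sin(p)])
U=least_squares(lambda u:np.r_[np.concatenate([fk(u,*d[:3])-d[3:] for d in D])*100,(u-[.4,.4,.2,.25,0])*[.01,.01,.01,.01,.02]],[.4,.4,.2,.25,0]).x
def ik(r,z,p):
    s=least_squares(lambda q:fk(U,q[0],q[1],p)-[r,z],[.9,.9]);q2,q3=s.x;return q2,q3,p-np.pi/2+np.pi/2-q2+q3
E
python3 - <<'E'
from kin import *
print(U,[ (fk(U,*d[:3])-d[3:]).round(4).tolist() for d in D])
for h in (0,.01,.02,.03,.04,.06,.1):
    P,R=target([.5625,.032,3.173],h,.0008,-.0008,.038);rr=np.sqrt(P[0]**2+P[1]**2-.067**2);print(h,P.round(3),np.round(ik(rr,P[2],np.pi/2+.5236),3))
E
```

```text
[ 0.38829792  0.50240863  0.2467244   0.43515721 -0.01114777] [[0.0001, 0.0005], [-0.0001, -0.0006], [0.0, 0.0]]
0 [0.57  0.033 0.102] [0.818 0.74  2.016]
0.01 [0.575 0.033 0.11 ] [0.835 0.783 2.043]
0.02 [0.58  0.033 0.119] [0.853 0.829 2.071]
0.03 [0.585 0.034 0.128] [0.873 0.878 2.1  ]
0.04 [0.59  0.034 0.136] [0.895 0.931 2.13 ]
0.06 [0.6   0.034 0.154] [0.95  1.055 2.199]
0.1 [0.62  0.035 0.188] [1.206 1.56  2.448]
```

```bash
python3 - <<'E'
from plan import *
im=cv2.imread("pics/wrist0.png");w=cams.read_camera("wrist");w['fish']=True
T=np.eye(4);T[:3,:3]=Rot.from_rotvec([-2.22013843,-2.22013547,2.21774817e-03]).as_matrix();T[:3,3]=[.5244013,.0000711,.2301149]
C=np.linalg.inv(T@np.array(w['hand_eye']));w['R']=C[:3,:3];w['t']=C[:3,3]
R,p=seatpose([.5625,.032,3.173])
def loop(a,b,z=0):
    t=np.linspace(-1,1,30);o=np.ones(30)
    return np.vstack([np.c_[a*t,b*o],np.c_[a*o,-b*t],np.c_[-a*t,-b*o],np.c_[-a*o,b*t]])@np.eye(2,3)
S=3;x0,y0=170,15;big=cv2.resize(im[y0:y0+200+65-65+0+0+0,x0:x0+260] if 0 else im[20:215+5,x0:x0+260],None,fx=S,fy=S,interpolation=cv2.INTER_CUBIC);y0=20
for L,c in((loop(.035,.06),(0,0,255)),(loop(.08,.11),(255,0,0))):
    q=((proj(w,L@R.T+p)-[x0,y0]+.5)*S-.5).round().astype(int)
    cv2.polylines(big,[q.reshape(-1,1,2)],True,c,1)
cv2.imwrite("pics/ov.png",big)
E
```

```text
(no output)
```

View pics/ov.png

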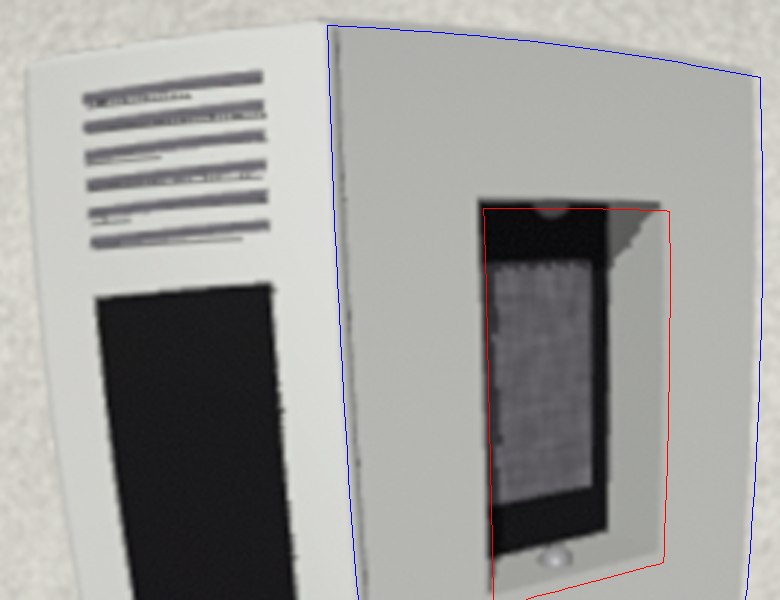

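The overlay shows the red opening outline sitting about 6 px right of and 10 px below the true one (crop pixels). The true corners are at (478,200), (660,204), (662,552) and (490,590). I'll refit on those.

```bash
python3 - <<'E'
from kin import *
w=cams.read_camera("wrist");w['fish']=True
T=np.eye(4);T[:3,:3]=Rot.from_rotvec([-2.22013843,-2.22013547,2.21774817e-03]).as_matrix();T[:3,3]=[.5244013,.0000711,.2301149]
C=np.linalg.inv(T@np.array(w['hand_eye']));w['R']=C[:3,:3];w['t']=C[:3,3]
P=np.vstack([seat2an([[.035,-.06,0],[-.035,-.06,0],[-.035,.06,0],[.035,.06,0]]),[[-.069,-.11,.05]]])
q=(np.array([[478,200],[660,204],[662,552],[490,590],[753,72]])+.5)/3-.5+[170,20]
v,e=fitplanar([(w,P,q)],[.5625,.032,3.173]);print(v,e.round(1).tolist())
t=(.0008,-.0008,.038)
for h in(.06,.025,.011,0): delta(v,h,t)
E
```

```text
[0.56100131 0.03477951 3.1779815 ] [[-0.3, -0.5], [1.3, -0.9], [-0.6, 0.7], [-0.2, 3.1], [0.2, -1.3]]
tcp [0.5986 0.037  0.1537] dp [ 0.007   0.006  -0.0755] rot [-0.0008  0.0445  0.007 ]
tcp [0.5812 0.0363 0.1234] dp [-0.0105  0.0054 -0.1059] rot [-0.0008  0.0445  0.007 ]
tcp [0.5742 0.0361 0.1113] dp [-0.0175  0.0051 -0.118 ] rot [-0.0008  0.0445  0.007 ]
tcp [0.5687 0.0359 0.1017] dp [-0.023   0.0049 -0.1275] rot [-0.0008  0.0445  0.007 ]
```

Call:
move_arm:
  rows:
    - [[0.002, 0.002, -0.02, 0, 0, 0], [0.004, 0.004, -0.04, 0, 0.01, 0.003], [0.006, 0.006, -0.06, 0, 0.03, 0.007], [0.007, 0.006, -0.075, 0, 0.045, 0.007], [0.007, 0.006, -0.075, 0, 0.045, 0.007], [0.007, 0.006, -0.075, 0, 0.045, 0.007]]

```text
clock: 7.15
ee_pos: [0.5982, 0.0379, 0.1528]
tool_rot: [0.05, -2.613, 0.012]
force: [-0.4, -0.4, -1.1]
gripper_width: 0.0118
grip_force: 98.4
```

```bash
cat > st.py <<'E'
from kin import *
v=[.5610,.0348,3.178];t=(.0008,-.0008,.038)
s=readout.observe();print(s['clock'],s['q'].__repr__(),np.round(s['force'],1),np.round(s['ft_torque'],2))
R,p=seatpose(v);Rt=Rot.from_rotvec(s['tool_rot']).as_matrix()
print('cover in seat if held',(R.T@(s['ee_pos']+Rt@np.array(t)-p)).round(4),'seat z',R[:,2].round(4),'F seat',(R.T@s['force']).round(1))
for h in(.06,.025,.011,0,-.003): delta(v,h,t)
E
python3 st.py
```

```text
7.15 array([-0.03079344,  0.93798414,  1.03156811,  2.19126436, -0.03372916,
       -0.06011908]) [-0.4 -0.4 -1.1] [ 0.02 -0.65  0.01]
cover in seat if held [ 0.     -0.0009  0.035 ] seat z [0.4997 0.0182 0.866 ] F seat [-0.2  0.4 -1.2]
tcp [0.5986 0.037  0.1537] dp [ 0.0004 -0.0009  0.0009] rot [-0.001  -0.0043 -0.0017]
tcp [0.5812 0.0363 0.1234] dp [-0.0171 -0.0015 -0.0294] rot [-0.001  -0.0043 -0.0017]
tcp [0.5742 0.0361 0.1113] dp [-0.0241 -0.0018 -0.0415] rot [-0.001  -0.0043 -0.0017]
tcp [0.5687 0.0359 0.1017] dp [-0.0296 -0.002  -0.051 ] rot [-0.001  -0.0043 -0.0017]
tcp [0.5672 0.0358 0.0991] dp [-0.0311 -0.002  -0.0536] rot [-0.001  -0.0043 -0.0017]
```

Call:
move_arm:
  rows:
    - [[-0.005, -0.001, -0.01, 0, -0.004, -0.002], [-0.01, -0.001, -0.018, 0, -0.004, -0.002], [-0.014, -0.0015, -0.024, 0, -0.004, -0.002], [-0.017, -0.0015, -0.029, 0, -0.004, -0.002], [-0.019, -0.0015, -0.033, 0, -0.004, -0.002], [-0.021, -0.0015, -0.036, 0, -0.004, -0.002], [-0.021, -0.0015, -0.036, 0, -0.004, -0.002]]

```text
clock: 7.85
ee_pos: [0.5783, 0.0364, 0.118]
tool_rot: [0.048, -2.622, 0.012]
force: [1.6, -0.4, -1.8]
gripper_width: 0.0118
grip_force: 98.5
```

```bash
python3 st.py
```

```text
7.85 array([-0.03401417,  0.82369221,  0.78404182,  2.04883866, -0.034315  ,
       -0.06130612]) [ 1.6 -0.4 -1.8] [-0.03 -1.05  0.02]
cover in seat if held [-0.0004 -0.0002 -0.005 ] seat z [0.4997 0.0182 0.866 ] F seat [-2.3  0.4 -0.8]
tcp [0.5986 0.037  0.1537] dp [0.0203 0.0005 0.0357] rot [-0.0007  0.0048  0.0002]
tcp [0.5812 0.0363 0.1234] dp [ 0.0028 -0.0001  0.0054] rot [-0.0007  0.0048  0.0002]
tcp [0.5742 0.0361 0.1113] dp [-0.0042 -0.0004 -0.0068] rot [-0.0007  0.0048  0.0002]
tcp [0.5687 0.0359 0.1017] dp [-0.0097 -0.0006 -0.0163] rot [-0.0007  0.0048  0.0002]
tcp [0.5672 0.0358 0.0991] dp [-0.0112 -0.0006 -0.0189] rot [-0.0007  0.0048  0.0002]
```

Call:
move_arm:
  rows:
    - [[-0.002, 0, -0.0035, 0, 0.005, 0], [-0.004, 0, -0.007, 0, 0.005, 0], [-0.005, -0.0005, -0.0087, 0, 0.005, 0], [-0.006, -0.0005, -0.0104, 0, 0.005, 0], [-0.006, -0.0005, -0.0104, 0, 0.005, 0]]

```text
clock: 8.35
ee_pos: [0.5744, 0.0352, 0.108]
tool_rot: [0.047, -2.623, 0.014]
force: [6.1, -1.3, 0.1]
gripper_width: 0.0117
grip_force: 99.2
```

```bash
python3 st.py
```

```text
8.35 array([-0.03538375,  0.80863582,  0.74074594,  2.02033159, -0.03613685,
       -0.06175745]) [ 6.1 -1.3  0.1] [-0.29 -1.72  0.03]
cover in seat if held [-0.002   0.0009 -0.0157] seat z [0.4997 0.0182 0.866 ] F seat [-5.2  1.5  3.1]
tcp [0.5986 0.037  0.1537] dp [0.0243 0.0018 0.0457] rot [0.0006 0.0051 0.0003]
tcp [0.5812 0.0363 0.1234] dp [0.0068 0.0011 0.0154] rot [0.0006 0.0051 0.0003]
tcp [0.5742 0.0361 0.1113] dp [-0.0002  0.0009  0.0033] rot [0.0006 0.0051 0.0003]
tcp [0.5687 0.0359 0.1017] dp [-0.0057  0.0007 -0.0063] rot [0.0006 0.0051 0.0003]
tcp [0.5672 0.0358 0.0991] dp [-0.0072  0.0006 -0.0089] rot [0.0006 0.0051 0.0003]
```

Call:
move_arm:
  rows:
    - [[0.0, 0, -0.003, 0, 0, 0], [-0.001, 0, -0.005, 0, 0, 0], [-0.002, 0, -0.0065, 0, 0, 0], [-0.003, 0, -0.008, 0, 0, 0], [-0.004, 0, -0.01, 0, 0, 0], [-0.004, 0, -0.01, 0, 0, 0]]
  squeeze: 120

```text
clock: 8.95
ee_pos: [0.5695, 0.0352, 0.0999]
tool_rot: [0.048, -2.621, 0.014]
force: [6.5, -3.8, 9.0]
gripper_width: 0.011
grip_force: 121.6
```

```bash
python3 st.py
```

```text
8.95 array([-0.035569  ,  0.79382445,  0.70114034,  1.99672327, -0.0363945 ,
       -0.06218907]) [ 6.5 -3.8  9. ] [-0.51 -1.28  0.3 ]
cover in seat if held [-0.0018  0.0007 -0.0252] seat z [0.4997 0.0182 0.866 ] F seat [-1.   4.1 11. ]
tcp [0.5986 0.037  0.1537] dp [0.0292 0.0018 0.0538] rot [ 0.0006  0.0039 -0.0001]
tcp [0.5812 0.0363 0.1234] dp [0.0117 0.0011 0.0235] rot [ 0.0006  0.0039 -0.0001]
tcp [0.5742 0.0361 0.1113] dp [0.0047 0.0009 0.0114] rot [ 0.0006  0.0039 -0.0001]
tcp [0.5687 0.0359 0.1017] dp [-0.0008  0.0007  0.0018] rot [ 0.0006  0.0039 -0.0001]
tcp [0.5672 0.0358 0.0991] dp [-0.0023  0.0006 -0.0008] rot [ 0.0006  0.0039 -0.0001]
```

Call:
move_arm:
  rows:
    - [[-0.001, 0, -0.0017, 0, 0, 0], [-0.002, 0, -0.0035, 0, 0, 0], [-0.003, 0, -0.0052, 0, 0, 0], [-0.004, 0, -0.007, 0, 0, 0], [-0.004, 0, -0.007, 0, 0, 0]]

```text
clock: 9.45
ee_pos: [0.5692, 0.0352, 0.0995]
tool_rot: [0.048, -2.634, 0.014]
force: [12.7, -2.3, 27.4]
gripper_width: 0.0113
grip_force: 124.3
```

```bash
python3 st.py
```

```text
9.45 array([-0.03570397,  0.77546817,  0.6773902 ,  1.97834702, -0.03620146,
       -0.06243625]) [12.7 -2.3 27.4] [-0.39 -0.62  0.2 ]
cover in seat if held [-0.0022  0.0007 -0.0257] seat z [0.4997 0.0182 0.866 ] F seat [ 2.8  2.8 30.1]
tcp [0.5986 0.037  0.1537] dp [0.0295 0.0018 0.0542] rot [ 0.0008  0.0168 -0.    ]
tcp [0.5812 0.0363 0.1234] dp [0.012  0.0011 0.0239] rot [ 0.0008  0.0168 -0.    ]
tcp [0.5742 0.0361 0.1113] dp [0.005  0.0009 0.0118] rot [ 0.0008  0.0168 -0.    ]
tcp [0.5687 0.0359 0.1017] dp [-0.0005  0.0007  0.0023] rot [ 0.0008  0.0168 -0.    ]
tcp [0.5672 0.0358 0.0991] dp [-0.002   0.0006 -0.0003] rot [ 0.0008  0.0168 -0.    ]
```

Call:
move_arm:
  rows:
    - [[-0.001, 0, -0.002, 0, 0, 0], [-0.002, 0, -0.004, 0, 0, 0], [-0.003, 0, -0.006, 0, 0, 0], [-0.004, 0, -0.0075, 0, 0, 0], [-0.004, 0, -0.0075, 0, 0, 0]]

```text
clock: 9.95
ee_pos: [0.5692, 0.0351, 0.0994]
tool_rot: [0.047, -2.648, 0.015]
force: [21.4, -2.0, 49.9]
gripper_width: 0.0114
grip_force: 127.7
```

```bash
python3 st.py
```

```text
9.95 array([-0.03585826,  0.75751605,  0.65524329,  1.96033675, -0.03606433,
       -0.06264746]) [21.4 -2.  49.9] [-0.38  0.27  0.15]
cover in seat if held [-0.0028  0.0008 -0.0258] seat z [0.4997 0.0182 0.866 ] F seat [ 6.5  2.8 53.9]
tcp [0.5986 0.037  0.1537] dp [0.0294 0.0018 0.0543] rot [ 0.001   0.0306 -0.    ]
tcp [0.5812 0.0363 0.1234] dp [0.0119 0.0012 0.024 ] rot [ 0.001   0.0306 -0.    ]
tcp [0.5742 0.0361 0.1113] dp [0.0049 0.0009 0.0119] rot [ 0.001   0.0306 -0.    ]
tcp [0.5687 0.0359 0.1017] dp [-0.0006  0.0007  0.0024] rot [ 0.001   0.0306 -0.    ]
tcp [0.5672 0.0358 0.0991] dp [-0.0021  0.0007 -0.0002] rot [ 0.001   0.0306 -0.    ]
```

Hard stop at 54 N, so the cover is seated. I'll take off the load, open the gripper and back out.

Call:
move_arm:
  rows:
    - [[0.003, 0, 0.006, 0, 0, 0], [0.006, 0, 0.011, 0, 0, 0], [0.007, 0, 0.013, 0, 0, 0], [0.007, 0, 0.013, 0, 0, 0]]

```text
clock: 10.35
ee_pos: [0.5693, 0.0352, 0.0997]
tool_rot: [0.047, -2.624, 0.014]
force: [7.0, -3.2, 13.2]
gripper_width: 0.0108
grip_force: 121.9
```

Call:
move_arm:
  rows:
    - [[0, 0, 0, 0, 0, 0], [0, 0, 0, 0, 0, 0], [0, 0, 0, 0, 0, 0], [0, 0, 0, 0, 0, 0], [0, 0, 0, 0, 0, 0]]
  grip: 0.6

```text
clock: 10.85
ee_pos: [0.5658, 0.0363, 0.0948]
tool_rot: [0.048, -2.612, 0.011]
force: [0.1, 0.7, 1.0]
gripper_width: 0.0509
grip_force: 0.0
```

Call:
move_arm:
  rows:
    - [[0.005, 0, 0.009, 0, 0, 0], [0.012, 0, 0.021, 0, 0, 0], [0.02, 0, 0.035, 0, 0, 0], [0.027, 0, 0.047, 0, 0, 0], [0.032, 0, 0.075, 0, -0.05, 0], [0.032, 0, 0.105, 0, -0.1, 0], [0.032, 0, 0.13, 0, -0.18, 0], [0.032, 0, 0.13, 0, -0.18, 0]]

```text
clock: 11.65
ee_pos: [0.5984, 0.0364, 0.2326]
tool_rot: [0.049, -2.805, 0.017]
force: [-0.5, 0.3, 1.3]
gripper_width: 0.0512
grip_force: 0.0
```

```bash
python3 - <<'E'
from plan import *
s=readout.observe();print(s['clock'],s['ee_pos'],np.round(s['force'],1))
v=[.5610,.0348,3.178];R,p=seatpose(v)
w=shot("wrist");b=shot("side");g=cv2.convertScaleAbs(w['img'],alpha=1.0,beta=5)
t=np.linspace(-1,1,20);o=np.ones(20)
for z,c in((0.005,(0,0,255)),(.016,(255,0,0))):
    L=np.vstack([np.c_[.045*t,.072*o,z*o],np.c_[.045*o,-.072*t,z*o],np.c_[-.045*t,-.072*o,z*o],np.c_[-.045*o,.072*t,z*o]])
    cv2.polylines(g,[proj(w,L@R.T+p).round().astype(np.int32).reshape(-1,1,2)],True,c,1)
u=b['img'][150:260,265:395]
cv2.imwrite("pics/end.png",np.vstack([g[60:320],cv2.resize(u,(400,338),interpolation=cv2.INTER_CUBIC) if 0 else np.pad(cv2.resize(u,(390,330),interpolation=cv2.INTER_CUBIC),((0,0),(0,250),(0,0)))]))
E
```

```text
11.65 [0.59839125 0.03637206 0.23257806] [-0.5  0.3  1.3]
```

View pics/end.png

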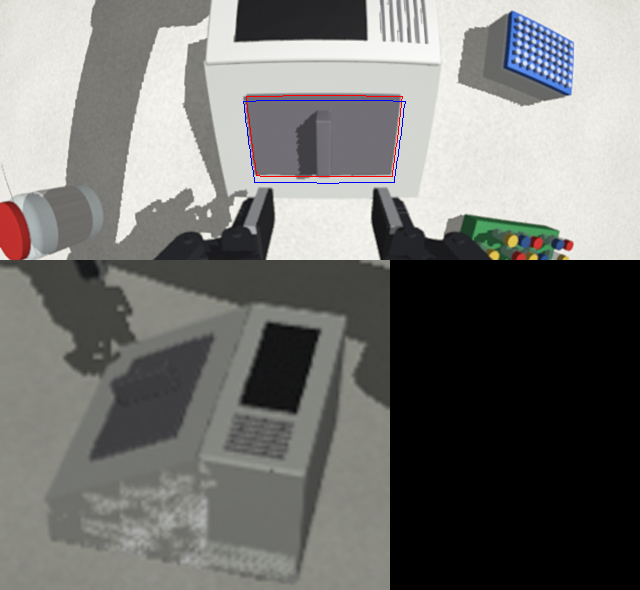

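The picture shows the cover lying flat in the face. Its flange matches the seated (red) outline at (245,95)–(402,178), the fingers are clear, and the bystanders haven't moved.

```bash
python3 -c "
from cell import finish_job
print(finish_job())"
```

```text
the job is handed in; nothing more can be done
None
```

The cover is pressed home in the analyser's opening: it hit a hard stop at 54 N, and the last picture shows its flange flat on the face. The gripper is clear, the tip box, wipes and tube rack are where they were, and I handed the job in at about 12 s; no verdict came back.

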